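# Move the watch holder to the timing stand

### The arm

A 7-joint arm with a two-finger parallel gripper is mounted at the origin on the work surface. World frame = base frame: x ahead of the robot, y to its left, z up, the work surface at z = 0. Lengths are in m, angles in rad, forces in N, time in s.
With the tool pointing down it reaches from about 0.4 to 0.85 m from the base axis. Payload 10.4 kg.
Tool frame: the origin (TCP) lies between the finger pads; the fingertips stand tcp_to_tips ahead of it and the grasp point (between the pads) lies 8 mm behind it (tcp_to_tips is the distance from the TCP to the fingertips, in m); z points along the fingers, y is the line along which they close (so a half turn about z gives the same grasp; the last joint's range is limited). The gripper opens to 85 mm and grips with 20 to 120 N. Pads are 22 mm wide; open, the fingers measure 114 mm over their backs; the gripper's body (76 mm by 85 mm) begins 54 mm behind the grasp point. The pads swing forward as they close: fully open they stand 13 mm farther back than shut.
Start: joints at [1.165, 0.332, -0.065, 1.46, 0.022, 1.35, -0.088], TCP at [0.233, -0.58, 0.242] pointing down, gripper open.
Joint ranges: [-2.6, 2.6], [-0.5, 2.12], [-1.47, 1.34], [0.16, 2.42], [-1.27, 4.41], [0.06, 2.06], [-2.6, 2.6]. Speed limits (rad/s): [2.22, 2.22, 2.79, 2.79, 3.14, 3.14, 3.14].

### API

Orientations are given as a unit quaternion [x, y, z, w].
In Python, from workcell import * gives the robot as it stands.
- The arm moves only by the tool apply_moves, never from a script. Its argument "rows" is a list of rows, each an object of numbers: "x", "y", "z": the shift along the tool's x, y, z in mm; "ax", "ay", "az": the turn, a rotation vector about the tool's x, y, z in degrees; "gripper": the closure, from 0 (fully open) to 1 (shut). A call has 1 to 5 rows; each row shifts and turns the commanded pose from where the row before left it, along the tool's axes as they then stand; what a row does not reach is not made up. A row lasts 1/12 s, in which the tool goes at most 41.7 mm and 7.16 degrees, less where a joint would pass 70% of its speed; a pose out of reach is approached as far as the arm can. A call with a gripper value outside its range is refused whole. The fingers move at their own pace and stop on an object; "newtons" is the grip in N (left out, the last holds). Time passes only in rows, so rows that do not move let the fingers close. It gives the time, the measured TCP pose, the force, the opening and the grip force at its end, in the units of the state.
- get_obs(): the state, without advancing time (a new reading comes with each control period).
- camera(name): name is "side" or "top" or "wrist"; returns a dict with "color" (384x512x3 uint8, red, green, blue), "fov_y" (degrees; the focal length in pixels is half the picture's height over the tangent of half this angle, whatever the lens; pixels are square), "cx", "cy" (the principal point, pixels), "rvec" (rotation vector, rad) and "tvec" (3), from world to camera coordinates, as OpenCV has them. Camera axes: x right, y down, z forward; pixel columns grow to the right and rows downward; lengths in m; the calibration is good to about 2 mm. A picture is of the moment at which its call begins. There is no depth.
- hand_in(): hands the job in; it is judged then, once.
The state is a dict: "clock": time; "joint_pos": joint angles; "joint_velocities": joint speeds; "tau": joint torques, N m; "position": TCP position; "ee_rot": TCP orientation; "ft_force": force on the tool from outside, world axes, zero at the start; "torque": the same for the moment, N m; "grip_width": opening from 0.0 (shut) to 1.0 (fully open); "grasp_force": force on a finger pad.
Only numpy, scipy, OpenCV 4.12 (cv2) and the standard library are available. Lean on these libraries where they do the work, as an engineer would, in place of code of your own. Each camera call takes 0.05 s, during which the arm holds its last target. There are 200 camera calls.

### The job

The watch sits in its spring-clip holder, latched in the bench stand with the rectangular foot. Press that stand's catch so that the holder springs free, draw it straight out along the dovetail, and slide it into the timing stand with the round foot, gently and by feel, until the catch clicks up behind the plate, then let go. The pick-up is delicate: never let the holder bear on the timing stand with more than 35 N; do not press on the watch, and leave the other things on the bench where they are.

Things in the scene. Friction and masses are not known exactly. Their poses are not given: they have to be found in the camera images.
- stand_a: Bench stand, aluminium, fixed: RECTANGULAR foot 120 x 84 mm, dovetail track 66 mm wide on top. Origin on the bench under the home position of the holder's origin; z up, x along the track INTO the stand (mouth at the -x end, thumb pad of the catch in front of it). Track floor 42 mm above the origin.
- stand_b: Foot of the timing pick-up stand, fixed: ROUND, 120 mm across, short pillar. Origin on the bench; z up. It carries a head (black housing behind its stop) with a track, ejector and catch like stand_a's, same axes (x into the stand), track floor 56 mm above this origin. The head is clamped fore or aft on a slide, so its home position lies anywhere from x = -12 to 12 mm of this origin (y = 0): not measured, find it by feel.
- track_a (a point): Point on stand_a's track floor where the origin of the latched holder lies; axes as the stand. In this frame: undercut 45-degree rails 9.5 mm high from x = -22 to 31 mm, flaring out 4 mm a side (and the floor dipping 3 mm) from there to x = -36 mm; firm end stop, 12 mm high, at x = 31.8 to 46 mm. A damped spring ejector in the stop pushes a freed holder out to x = -11 mm (2 to 4 N).
- holder_grip (a point): Where to grip the holder's aluminium body, across y: on its middle, 3 mm above half height. Body 50 mm long (x), 44 mm wide (y), 30 mm high, flat sides; its underside is 4.5 mm and this point 22.5 mm above the rails when the plate is in a track. Jaws and watch reach 18 mm above this point. Axes as holder, at x = 5, y = 0, z = 32 mm in its frame. Loose, about 0.3 kg.
- holder: Watch holder: steel dovetail plate 60 mm long (x -30 to 30 mm), foot 44 mm wide and 2.5 mm thick, then 45-degree flanks, carrying the body of holder_grip. Origin: centre of the plate's underside; z up; x the sliding direction, +x end goes in first. Play in a track: 1.2 mm to each side and upward. Starts latched in stand_a.
- watch: Steel watch case held dial up in the brass jaws on top of the holder's body, 36 mm across, 9 mm thick (6 mm stand out), centred over holder_grip. Its origin is at x = 0, y = 0, z = 41 mm in the holder's frame. It moves with the holder.
- catch_a (a joint): Catch of stand_a, m: 0 = up and catching, grows as its thumb pad is pressed down, 0.0075 at the bottom. Sprung: 1 to 2 N to start, 3 to 4 N for the whole way. Its tooth stands 3.5 mm above the track floor at x = -36 to -30 mm of track_a, with a ramp towards the mouth from x = -46 mm; pressed 3.5 mm or more it frees the holder.
- catch_b (a joint): Catch of stand_b, like catch_a. As the plate slides in (holder's origin, x from home): the catch is pushed down from x = -70 mm by 2 to 3.5 mm and stays so; the ejector is met at x = -11 mm; at x = 0 the catch clicks up to 0; a firm stop is met at x = 1.8 mm; let go, the ejector rests the plate back on the catch. It takes 1 to 5 N, more only against the stop.
- pad_a (a point): Middle of the top face of catch_a's steel thumb pad, 24 mm long (x), 30 mm wide (y), level: x = -58 mm, y = 0, 4 mm below the track floor while up (frame of track_a). Axes as stand_a. A freed plate stops about 17 mm short of this point.
- tray: Clear acrylic parts tray, 150 x 110 x 22 mm, loose. Origin under its centre.
- loupe: Steel eye loupe standing on its small end, 34 mm across, 30 mm high, loose. Origin under its centre.
- screwdriver: Small screwdriver with a yellow plastic handle, lying, 110 mm long and 10 mm thick, loose. Origin on its axis at the handle's end; x towards the tip.
- ring_dish: Grey ceramic ring dish with a cone in the middle, 84 mm across, 35 mm high, loose. Origin under its centre.
- tweezers: Steel tweezers lying flat, 115 x 9 x 4 mm, loose. Origin under the middle; x along them.
- blower: Black rubber dust blower standing on its base, 48 mm across, 84 mm high, loose. Origin under its centre.
- oil_jar: Small glass jar with a steel cap, 36 mm across, 45 mm high, loose. Origin under its centre.
- case_back: Steel watch case back, a disc 34 mm across, 4 mm thick, loose. Origin under its centre.
Mind the look-alikes: they are no part of the job. What is shaped like the stand_a but pink is not meant. Leave any orange look-alike of the holder alone.

How it is judged:
By the outcome, as a careful person would: the job done as asked, in the order asked, and still so for the second after the job is handed in, with the robot touching nothing.
It also fails if it takes over 64 s, if anything falls off the work surface, if the arm or the gripper's body presses on something with over 40 N, if the wrist force passes 120 N, or if a joint passes its speed limit or range.

## Working session

There is one attempt and no reset: what is moved stays moved. The work goes in short steps, Python scripts to look and compute and a tool call to move; the robot and the scene stay as the last step left them, time stands still between calls to the robot, and variables do not carry over. Pictures are saved under pics/ and viewed, at most 12 in all, crops included, and the job is handed in when it is done.

Besides the shell and the picture viewer there is one more tool, called after ">>>" as name([rows], argument=value, ...), one row to a line, values as JSON. apply_moves: Moves the arm, as the interface text tells. Its arguments: {"type":"object","properties":{"rows":{"type":"array","items":{"type":"object","properties":{"x":{"type":"number"},"y":{"type":"number"},"z":{"type":"number"},"ax":{"type":"number"},"ay":{"type":"number"},"az":{"type":"number"},"gripper":{"type":"number"}}}},"newtons":{"type":"number"}},"required":["rows"]}

```bash
ls; mkdir -p pics
cat > h.py <<'E'
from workcell import *
import numpy as np, cv2
from scipy.spatial.transform import Rotation as R
def snap(n):
    c=camera(n); return c
def K(c):
    h,w=c["color"].shape[:2]; f=h/2/np.tan(np.radians(c["fov_y"])/2)
    return f,c["cx"],c["cy"]
def ray(c,u,v):
    f,cx,cy=K(c); Rm=R.from_rotvec(c["rvec"]).as_matrix(); t=np.array(c["tvec"])
    return -Rm.T@t, Rm.T@np.array([(u-cx)/f,(v-cy)/f,1])
def onz(c,u,v,z):
    o,d=ray(c,u,v); return o+d*(z-o[2])/d[2]
def proj(c,p):
    f,cx,cy=K(c); q=R.from_rotvec(c["rvec"]).as_matrix()@np.array(p)+np.array(c["tvec"])
    return np.array([f*q[0]/q[2]+cx,f*q[1]/q[2]+cy])
def save(c,n): cv2.imwrite("pics/"+n,c["color"][:,:,::-1])
E
python3 - <<'E'
from h import *
import pickle
D={n:snap(n) for n in("top","side","wrist")}
pickle.dump(D,open("d0.pkl","wb"))
for n,c in D.items():
    print(n,c["fov_y"],c["cx"],c["cy"],c["rvec"],c["tvec"],ray(c,256,192))
big=np.hstack([cv2.resize(D[n]["color"],(800,600)) for n in("top",)])
cv2.imwrite("pics/top0.png",big[:,:,::-1]); save(D["side"],"side0.png")
print(get_obs())
E
```

```text
pics
top 55.90937211250894 257.16460215745326 193.1412671800254 [ 2.14453181 -2.13767342  0.16766697] [-5.97136933e-04  5.99711788e-01  8.84883094e-01] (array([0.45567277, 0.00207273, 0.96696986]), array([ 0.15773188,  0.00242538, -0.98748928]))
side 46.45628457542236 253.94980221452798 191.2146759543841 [ 2.44234636 -0.06766987  0.03207478] [-0.57292575  0.09331247  1.48513512] (array([ 0.51490062, -0.91467181,  1.20034591]), array([ 0.04547639,  0.6402131 , -0.76686581]))
wrist 69.83801475733276 255.30282926050157 191.69673686974622 [-2.36593161  1.59618129  0.27119567] [-0.62282553 -0.04272296  0.38198711] (array([ 0.3117778 , -0.54669963,  0.37358421]), array([-0.30426118, -0.12325378, -0.94458524]))
{'clock': 0.15, 'joint_pos': array([ 1.1653866 ,  0.33270734, -0.06467393,  1.46075178,  0.02161393,
        1.34989666, -0.08852097]), 'joint_velocities': array([-0.00076747, -0.00117208, -0.00114306, -0.00414544, -0.00136481,
       -0.00102053, -0.0008415 ]), 'tau': array([ 7.47920058e-04, -6.25824881e+01,  4.91891918e-02, -3.91854000e+01,
        1.63142884e-02,  7.38540315e-03,  7.53298104e-05]), 'position': array([ 0.23333534, -0.57951646,  0.24170911]), 'ee_rot': array([ 9.81740237e-01,  1.90225712e-01, -1.34957472e-04, -5.16482498e-04]), 'ft_force': array([ 0.23092543, -0.43193463, -0.03034216]), 'torque': array([ 0.03220302, -0.009089  , -0.04509932]), 'grasp_force': 0.0, 'grip_width': 1.0024491286170716}
```

View pics/top0.png

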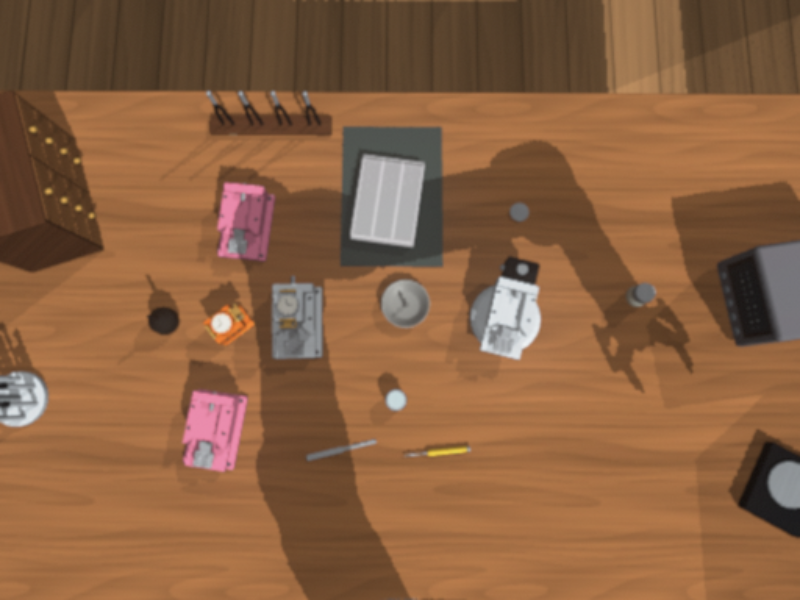

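View pics/side0.png

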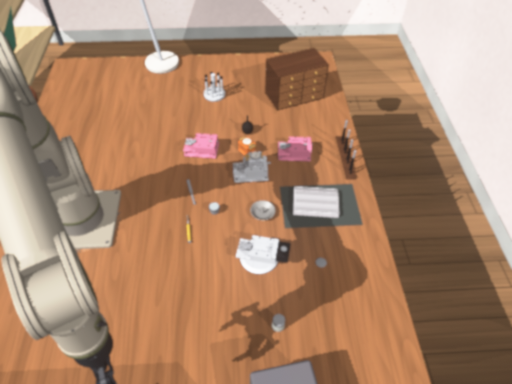

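Top view (800x600): the grey stand_a is at (297,320), its pad end down near (292,345). The round-foot stand_b is at (508,315), with its black housing at (520,270). Look-alikes are the pink stands at (245,222) and (215,430), and the orange holder at (228,322). I choose the grey stand at (297,320) and its grey holder, and check it in a close crop.

Run:
```python
from h import *
import pickle
c=pickle.load(open("d0.pkl","rb"))["top"]["color"]
a=c[165:245,165:220]; b=c[160:240,295:350]
f=lambda i:cv2.resize(i,None,fx=7,fy=7,interpolation=cv2.INTER_CUBIC)
cv2.imwrite("pics/crop0.png",np.hstack([f(a),f(b)])[:,:,::-1])
```

```text
(no output)
```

View pics/crop0.png

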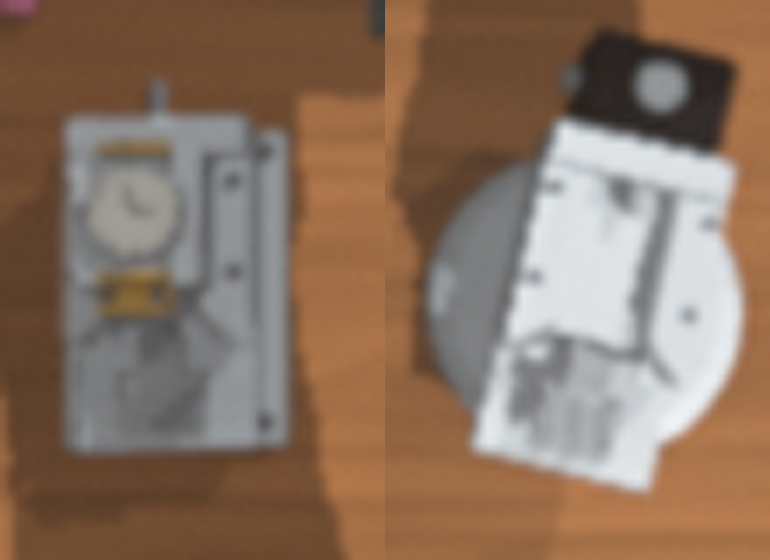

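The crop confirms it. Left is the grey stand with the watch (dial at crop (134,213)) and its pad towards the robot. Right is the round foot with the white head turned clockwise, pad at the bottom and black housing at the top.

Run:
```python
from h import *
import pickle
c=pickle.load(open("d0.pkl","rb"))["top"]
np.set_printoptions(precision=4,suppress=True)
A=lambda x,y,z:onz(c,165+x/7,165+y/7,z)
B=lambda x,y,z:onz(c,295+(x-385)/7,160+y/7,z)
def ang(p,q): d=p-q; return np.degrees(np.arctan2(d[1],d[0]))
print("watch",A(134,213,.092),"jaws",A(133,148,.09),A(135,293,.09))
print("A left",ang(A(65,115,.05),A(68,450,.05)),"right",ang(A(290,130,.01),A(288,445,.01)), "jawdir",ang(A(133,148,.09),A(135,293,.09)))
print("foot R corners",A(290,130,.012),A(288,445,.012))
print("B left",ang(B(560,120,.066),B(473,450,.066)),"right",ang(B(735,165,.066),B(655,490,.066)), "mid", (B(560,120,.066)+B(655,490,.066))/2)
print("B corners",[B(*p,.066)for p in((560,120),(735,165),(473,450),(655,490))])
print("B disc right",B(743,310,.01),"left",B(428,290,.01))
```

```text
watch [0.5864 0.1799 0.092 ] jaws [0.6098 0.1814 0.09  ] [0.5585 0.179  0.09  ]
A left 2.7091796085824287 right 1.061971073762744 jawdir 2.7453743329706146
foot R corners [0.6307 0.1375 0.012 ] [0.5103 0.1352 0.012 ]
B left -15.7596086905481 right -15.453732300730419 mid [ 0.5715 -0.1733  0.066 ]
B corners [array([ 0.6383, -0.1581,  0.066 ]), array([ 0.6219, -0.221 ,  0.066 ]), array([ 0.5187, -0.1243,  0.066 ]), array([ 0.5047, -0.1886,  0.066 ])]
B disc right [ 0.5762 -0.236   0.01  ] left [ 0.5835 -0.1161  0.01  ]
```

```bash
cat >> h.py <<'E'
def go(p,yaw):
    o=get_obs(); r=R.from_quat(o["ee_rot"]); m=r.as_matrix()
    y0=np.degrees(np.arctan2(m[1,0],m[0,0])); T=R.from_euler("z",yaw,degrees=True)*R.from_euler("x",180,degrees=True)
    rv=np.degrees((r.inv()*T).as_rotvec()); d=T.inv().apply(np.array(p)-o["position"])*1e3
    print("yaw",y0.round(2),"rotvec tool",rv.round(2),"then shift mm",d.round(1),"F",o["ft_force"].round(1),"t",o["clock"])
E
python3 - <<'E'
from h import *
import workcell
print([n for n in dir(workcell) if not n.startswith("__")], getattr(workcell,"tcp_to_tips",None))
go([.54,-.165,.26],-15.6)
E
```

```text
['MotionError', 'camera', 'get_obs', 'hand_in', 'tcp_to_tips'] 0.011
yaw 21.93 rotvec tool [-6.000e-02  2.000e-02  3.753e+01] then shift mm [ 183.9 -481.7  -18.3] F [ 0.2 -0.4 -0. ] t 0.15
```

>>> apply_moves([
  {"az": 6.25, "gripper": 1},
  {"az": 6.25},
  {"az": 6.25},
  {"az": 6.25},
  {"az": 6.25},
])

```text
invalid input at $.rows[0]: expected keys x, y, z, ax, ay, az, gripper
```

>>> apply_moves([
  {"az": 6.25},
  {"x": 14, "y": -37, "z": -1.4},
  {"x": 14, "y": -37, "z": -1.4},
  {"x": 14, "y": -37, "z": -1.4},
  {"x": 14, "y": -37, "z": -1.4},
])

```text
invalid input at $.rows[0]: expected keys x, y, z, ax, ay, az, gripper
```

>>> apply_moves([
  {"x": 14, "y": -37, "z": -1.4},
  {"x": 14, "y": -37, "z": -1.4},
  {"x": 14, "y": -37, "z": -1.4},
  {"x": 14, "y": -37, "z": -1.4},
  {"x": 14, "y": -37, "z": -1.4},
])

```text
invalid input at $.rows[0]: expected keys x, y, z, ax, ay, az, gripper
```

>>> apply_moves([
  {"x": 14, "y": -37, "z": -1.4},
  {"x": 14, "y": -37, "z": -1.4},
  {"x": 14, "y": -37, "z": -1.4},
  {"x": 14, "y": -37, "z": -1.4},
  {},
])

```text
invalid input at $.rows[0]: expected keys x, y, z, ax, ay, az, gripper
```

Run:
```python
from h import *
import pickle
o=get_obs();print(o["position"],o["clock"],o["grip_width"])
c=snap("wrist"); pickle.dump(c,open("wb.pkl","wb"))
i=cv2.resize(c["color"],(800,600),interpolation=cv2.INTER_CUBIC); cv2.imwrite("pics/wb.png",i[:,:,::-1])
go([.522,.178,.2],2)
```

```text
[ 0.23333534 -0.57951646  0.24170911] 0.15 1.0024491286170716
yaw 21.93 rotvec tool [-5.000e-02  1.000e-02  1.993e+01] then shift mm [ 314.9 -747.    41.8] F [ 0.7 -0.4 -0.3] t 0.2
```

View pics/wb.png

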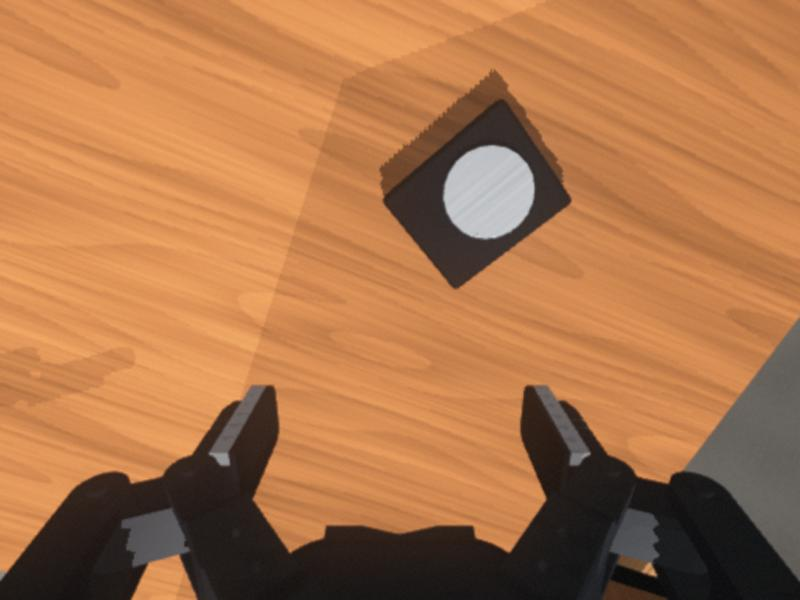

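Moves need every key in each row. The picture only shows the start view: tool +x is up and the fingertips are near row 390.

>>> apply_moves([
  {"x": 0, "y": 0, "z": 0, "ax": 0, "ay": 0, "az": 6.25, "gripper": 1},
  {"x": 0, "y": 0, "z": 0, "ax": 0, "ay": 0, "az": 6.25, "gripper": 1},
  {"x": 0, "y": 0, "z": 0, "ax": 0, "ay": 0, "az": 6.25, "gripper": 1},
  {"x": 0, "y": 0, "z": 0, "ax": 0, "ay": 0, "az": 6.25, "gripper": 1},
  {"x": 0, "y": 0, "z": 0, "ax": 0, "ay": 0, "az": 6.25, "gripper": 1},
])

```text
clock: 0.62
position: [0.2334, -0.5797, 0.2421]
ee_rot: [0.996, -0.084, -0.0, -0.0]
ft_force: [0.1, 0.4, -0.4]
grip_width: 0.291
grasp_force: 0.0
```

>>> apply_moves([
  {"x": 0, "y": 0, "z": 0, "ax": 0, "ay": 0, "az": 6.25, "gripper": 1},
  {"x": 12, "y": -37, "z": -1.4, "ax": 0, "ay": 0, "az": 0, "gripper": 1},
  {"x": 12, "y": -37, "z": -1.4, "ax": 0, "ay": 0, "az": 0, "gripper": 1},
  {"x": 12, "y": -37, "z": -1.4, "ax": 0, "ay": 0, "az": 0, "gripper": 1},
  {"x": 12, "y": -37, "z": -1.4, "ax": 0, "ay": 0, "az": 0, "gripper": 1},
])

```text
clock: 1.03
position: [0.32, -0.4484, 0.2478]
ee_rot: [0.991, -0.136, -0.0, -0.0]
ft_force: [1.0, -0.1, 0.0]
grip_width: -0.003
grasp_force: 0.0
```

>>> apply_moves([
  {"x": 12, "y": -37, "z": -1.4, "ax": 0, "ay": 0, "az": 0, "gripper": 1},
  {"x": 12, "y": -37, "z": -1.4, "ax": 0, "ay": 0, "az": 0, "gripper": 1},
  {"x": 12, "y": -37, "z": -1.4, "ax": 0, "ay": 0, "az": 0, "gripper": 1},
  {"x": 12, "y": -37, "z": -1.4, "ax": 0, "ay": 0, "az": 0, "gripper": 1},
  {"x": 12, "y": -37, "z": -1.4, "ax": 0, "ay": 0, "az": 0, "gripper": 1},
])

```text
clock: 1.45
position: [0.4275, -0.2862, 0.2551]
ee_rot: [0.991, -0.135, 0.0, 0.0]
ft_force: [0.9, -0.1, 0.6]
grip_width: -0.001
grasp_force: 0.0
```

>>> apply_moves([
  {"x": 12, "y": -37, "z": -1.4, "ax": 0, "ay": 0, "az": 0, "gripper": 1},
  {"x": 12, "y": -37, "z": -1.4, "ax": 0, "ay": 0, "az": 0, "gripper": 1},
  {"x": 12, "y": -37, "z": -1.4, "ax": 0, "ay": 0, "az": 0, "gripper": 1},
  {"x": 12, "y": -37, "z": -1.4, "ax": 0, "ay": 0, "az": 0, "gripper": 1},
  {"x": 0, "y": 0, "z": 0, "ax": 0, "ay": 0, "az": 0, "gripper": 1},
])

```text
clock: 1.87
position: [0.5163, -0.1499, 0.2608]
ee_rot: [0.991, -0.13, 0.001, -0.002]
ft_force: [-0.1, 0.6, -0.4]
grip_width: 0.001
grasp_force: 0.0
```

Run:
```python
from h import *
import pickle
o=get_obs();print(o["position"],o["clock"],o["grip_width"])
c=snap("wrist"); pickle.dump(c,open("wb.pkl","wb"))
i=cv2.resize(c["color"],(800,600),interpolation=cv2.INTER_CUBIC); cv2.imwrite("pics/wb.png",i[:,:,::-1])
go([.510,.178,.2],2)
```

```text
[ 0.51629669 -0.14989189  0.26081745] 1.8667 0.000536155677839215
yaw -15.15 rotvec tool [ -0.09  -0.03 -17.15] then shift mm [   7.  -331.7   60.5] F [-1.1 -1.5 -0.8] t 1.9167
```

View pics/wb.png

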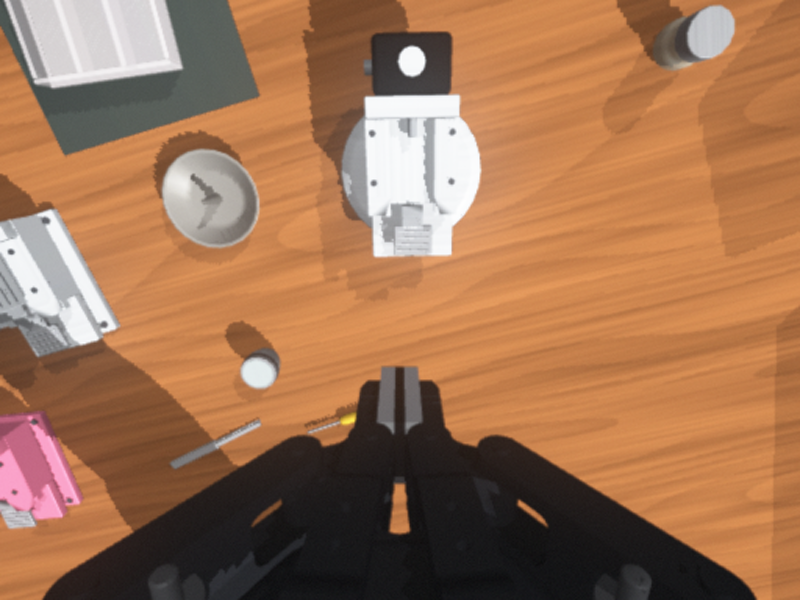

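The wrist view shows stand_b upright. Its rail screws are at (372,132), (452,132), (374,183) and (451,181), the stop at rows 97-118, the pad around (413,240), and the disc edges at columns 342 and 480.

Run:
```python
from h import *
import pickle
np.set_printoptions(precision=4,suppress=True)
c=pickle.load(open("wb.pkl","rb"))
P=lambda x,y,z:onz(c,x/1.5625,y/1.5625,z)
s=.0655
h=[P(372,132,s),P(452,132,s),P(374,183,s),P(451,181,s)]; print(h)
m1=(h[0]+h[1])/2; m2=(h[2]+h[3])/2; print("mid",m1,m2)
# edges
L=(P(366,120,s),P(367,213,s)); Rr=(P(460,120,s),P(452,215,s))
for e in (L,): d=e[0]-e[1]; print("L yaw",np.degrees(np.arctan2(d[1],d[0])))
d=P(365,97,.068)-P(460,97,.068); print("stop dir yaw",np.degrees(np.arctan2(-d[0],d[1])), "mid",(P(365,97,.068)+P(460,97,.068))/2)
d=P(373,255,.05)-P(451,255,.05); print("front yaw",np.degrees(np.arctan2(-d[0],d[1])))
print("stopface top edge",P(412,118,.068),"pad ctr",P(413,238,.052),"pad ends",P(413,226,.052),P(413,254,.052))
print("disc mid",(P(342,170,.01)+P(480,170,.01))/2,P(342,170,.01),P(480,170,.01))
```

```text
[array([ 0.6153, -0.1542,  0.0655]), array([ 0.6006, -0.2091,  0.0655]), array([ 0.5812, -0.1459,  0.0655]), array([ 0.568 , -0.2011,  0.0655])]
mid [ 0.6079 -0.1817  0.0655] [ 0.5746 -0.1735  0.0655]
L yaw -15.714729835409527
stop dir yaw -14.97464059898556 mid [ 0.6295 -0.1875  0.068 ]
front yaw -14.88809786708089
stopface top edge [ 0.6167 -0.1839  0.068 ] pad ctr [ 0.5316 -0.1633  0.052 ] pad ends [ 0.5409 -0.1657  0.052 ] [ 0.5189 -0.1601  0.052 ]
disc mid [ 0.5806 -0.1752  0.01  ] [ 0.5958 -0.1183  0.01  ] [ 0.5654 -0.2321  0.01  ]
```

>>> apply_moves([
  {"x": 0, "y": 0, "z": 0, "ax": 0, "ay": 0, "az": -5.7, "gripper": 1},
  {"x": 0, "y": 0, "z": 0, "ax": 0, "ay": 0, "az": -5.7, "gripper": 1},
  {"x": 0, "y": 0, "z": 0, "ax": 0, "ay": 0, "az": -5.7, "gripper": 1},
  {"x": -3, "y": -37, "z": 3, "ax": 0, "ay": 0, "az": 0, "gripper": 1},
  {"x": -3, "y": -37, "z": 3, "ax": 0, "ay": 0, "az": 0, "gripper": 1},
])

```text
clock: 2.33
position: [0.5043, -0.0865, 0.2541]
ee_rot: [1.0, 0.011, -0.0, 0.0]
ft_force: [0.3, 0.1, 0.1]
grip_width: -0.001
grasp_force: 0.0
```

>>> apply_moves([
  {"x": -3, "y": -37, "z": 3, "ax": 0, "ay": 0, "az": 0, "gripper": 1},
  {"x": -3, "y": -37, "z": 3, "ax": 0, "ay": 0, "az": 0, "gripper": 1},
  {"x": -3, "y": -37, "z": 3, "ax": 0, "ay": 0, "az": 0, "gripper": 1},
  {"x": -3, "y": -37, "z": 3, "ax": 0, "ay": 0, "az": 0, "gripper": 1},
  {"x": -3, "y": -37, "z": 3, "ax": 0, "ay": 0, "az": 0, "gripper": 1},
])

```text
clock: 2.75
position: [0.4844, 0.1005, 0.2394]
ee_rot: [1.0, 0.013, 0.0, 0.0]
ft_force: [0.7, 0.3, 0.9]
grip_width: -0.003
grasp_force: 0.0
```

>>> apply_moves([
  {"x": -3, "y": -37, "z": 3, "ax": 0, "ay": 0, "az": 0, "gripper": 1},
  {"x": -3, "y": -36, "z": 3, "ax": 0, "ay": 0, "az": 0, "gripper": 1},
  {"x": 0, "y": 0, "z": 0, "ax": 0, "ay": 0, "az": 0, "gripper": 1},
  {"x": 0, "y": 0, "z": 0, "ax": 0, "ay": 0, "az": 0, "gripper": 1},
])

```text
clock: 3.08
position: [0.4764, 0.1741, 0.2333]
ee_rot: [1.0, 0.015, -0.0, 0.0]
ft_force: [0.3, -1.8, -0.0]
grip_width: -0.002
grasp_force: 0.0
```

Run:
```python
from h import *
import pickle
o=get_obs();print(o["position"],o["clock"],o["grip_width"])
c=snap("wrist"); pickle.dump(c,open("wa.pkl","wb"))
i=cv2.resize(c["color"],(800,600),interpolation=cv2.INTER_CUBIC); cv2.imwrite("pics/wa.png",i[:,:,::-1])
```

```text
[0.47640186 0.17405496 0.23326362] 3.0833 -0.002164203709903627
```

View pics/wa.png

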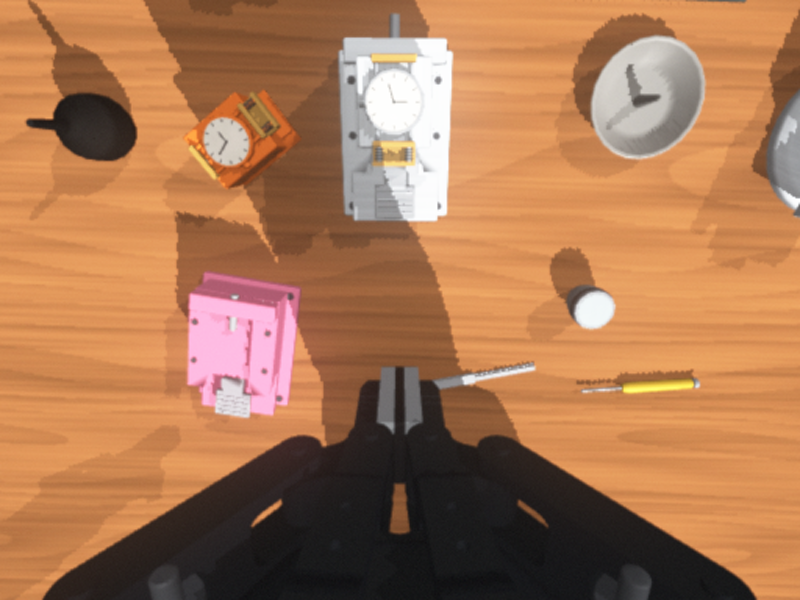

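The wrist view shows stand_a straight ahead: watch at (393,101), jaws at rows 57 and 153, pad middle about (394,200), rail screws at (352,80), (439,80), (352,136) and (437,135).

Run:
```python
from h import *
import pickle
np.set_printoptions(precision=4,suppress=True)
c=pickle.load(open("wa.pkl","rb"))
P=lambda x,y,z:onz(c,x/1.5625,y/1.5625,z)
s=.0515
h=[P(352,80,s),P(439,80,s),P(352,136,s),P(437,135,s)]
print("mid",(h[0]+h[1])/2,(h[2]+h[3])/2)
for p,q,z in(((341,40),(450,40),.054),((346,217),(446,217),.012)):
    d=P(*p,z)-P(*q,z); print("yaw",np.degrees(np.arctan2(-d[0],d[1])),(P(*p,z)+P(*q,z))/2)
print("watch",P(393,101,.092),"jaws",P(393,57,.09),P(394,153,.09))
print("pad",P(394,201,.038),P(394,186,.038),P(394,217,.038), "stopback",P(394,40,.054))
go([.522,.1765,.10],2)
```

```text
mid [0.6044 0.1818 0.0515] [0.5704 0.1815 0.0515]
yaw 1.73085235813234 [0.6269 0.1824 0.054 ]
yaw 1.7497316828288774 [0.5095 0.1791 0.012 ]
watch [0.5878 0.1824 0.092 ] jaws [0.6108 0.1831 0.09  ] [0.5593 0.1811 0.09  ]
pad [0.5251 0.1808 0.038 ] [0.5359 0.1811 0.038 ] [0.5132 0.1805 0.038 ] stopback [0.6268 0.1833 0.054 ]
yaw 1.54 rotvec tool [ 0.04  0.02 -0.46] then shift mm [ 45.1  -2.6 133.3] F [ 0.7 -1.   0. ] t 3.1333
```

>>> apply_moves([
  {"x": 22, "y": -2.5, "z": 20, "ax": 0, "ay": 0, "az": 0, "gripper": 1},
  {"x": 22, "y": -2.5, "z": 20, "ax": 0, "ay": 0, "az": 0, "gripper": 1},
  {"x": 0, "y": 0, "z": 38, "ax": 0, "ay": 0, "az": 0, "gripper": 1},
  {"x": 0, "y": 0, "z": 38, "ax": 0, "ay": 0, "az": 0, "gripper": 1},
  {"x": 0, "y": 0, "z": 38, "ax": 0, "ay": 0, "az": 0, "gripper": 1},
])

```text
clock: 3.55
position: [0.5217, 0.1764, 0.0778]
ee_rot: [1.0, 0.012, 0.0, 0.0]
ft_force: [0.9, -0.3, -0.4]
grip_width: 0.003
grasp_force: 0.0
```

>>> apply_moves([
  {"x": 0, "y": 0, "z": 20, "ax": 0, "ay": 0, "az": 0, "gripper": 1},
  {"x": 0, "y": 0, "z": 0, "ax": 0, "ay": 0, "az": 0, "gripper": 1},
  {"x": 0, "y": 0, "z": 3, "ax": 0, "ay": 0, "az": 0, "gripper": 1},
  {"x": 0, "y": 0, "z": 3, "ax": 0, "ay": 0, "az": 0, "gripper": 1},
  {"x": 0, "y": 0, "z": 0, "ax": 0, "ay": 0, "az": 0, "gripper": 1},
])

```text
clock: 3.97
position: [0.522, 0.1787, 0.0548]
ee_rot: [1.0, 0.013, 0.001, -0.0]
ft_force: [-1.2, 0.7, -0.6]
grip_width: -0.001
grasp_force: 0.0
```

Run:
```python
from h import *
import pickle
c=snap("wrist"); pickle.dump(c,open("wa2.pkl","wb"))
go([.5205,.180,.0435],1.6); print(get_obs()["position"])
i=cv2.resize(c["color"],(800,600),interpolation=cv2.INTER_CUBIC); cv2.imwrite("pics/wa2.png",i[:,:,::-1])
```

```text
yaw 1.49 rotvec tool [-0.01 -0.14 -0.11] then shift mm [-1.3 -1.2 11.4] F [-0.4  0.1 -0.5] t 4.0167
[0.52187232 0.1788459  0.05493429]
```

View pics/wa2.png

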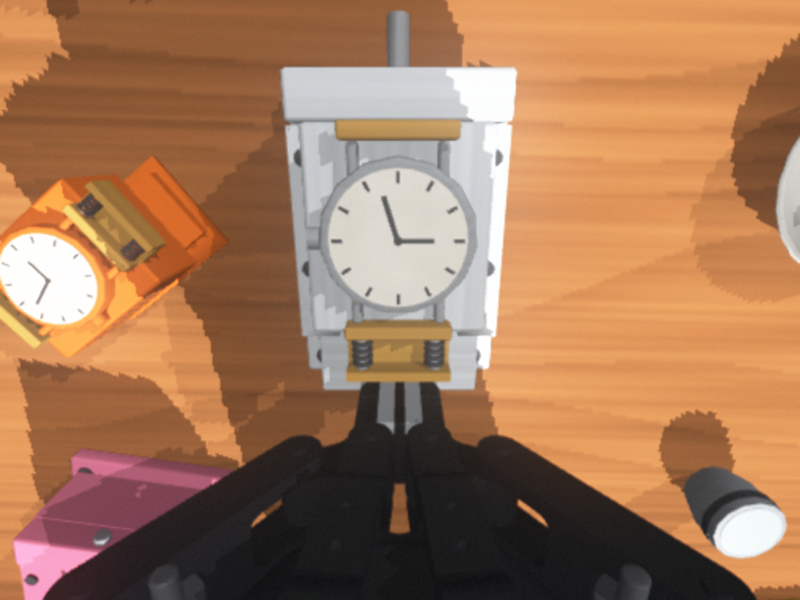

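The fingertips stand just in front of the holder, in line with the watch centre (398,240). Now I press.

>>> apply_moves([
  {"x": -2, "y": 0, "z": 3, "ax": 0, "ay": 0, "az": 0, "gripper": 1},
  {"x": 0, "y": 0, "z": 2, "ax": 0, "ay": 0, "az": 0, "gripper": 1},
  {"x": 0, "y": 0, "z": 0, "ax": 0, "ay": 0, "az": 0, "gripper": 1},
])

```text
clock: 4.27
position: [0.5189, 0.179, 0.0487]
ee_rot: [1.0, 0.013, 0.0, 0.0]
ft_force: [-0.0, -0.4, 0.1]
grip_width: 0.003
grasp_force: 0.3
```

>>> apply_moves([
  {"x": 0, "y": 0, "z": 2, "ax": 0, "ay": 0, "az": 0, "gripper": 1},
  {"x": 0, "y": 0, "z": 2, "ax": 0, "ay": 0, "az": 0, "gripper": 1},
  {"x": 0, "y": 0, "z": 0, "ax": 0, "ay": 0, "az": 0, "gripper": 1},
])

```text
clock: 4.52
position: [0.5189, 0.179, 0.0443]
ee_rot: [1.0, 0.013, 0.0, -0.0]
ft_force: [0.7, 0.3, 2.3]
grip_width: 0.0
grasp_force: 0.9
```

>>> apply_moves([
  {"x": 0, "y": 0, "z": 1.5, "ax": 0, "ay": 0, "az": 0, "gripper": 1},
  {"x": 0, "y": 0, "z": 0, "ax": 0, "ay": 0, "az": 0, "gripper": 1},
  {"x": 0, "y": 0, "z": 0, "ax": 0, "ay": 0, "az": 0, "gripper": 1},
  {"x": 0, "y": 0, "z": 0, "ax": 0, "ay": 0, "az": 0, "gripper": 1},
  {"x": 0, "y": 0, "z": 0, "ax": 0, "ay": 0, "az": 0, "gripper": 1},
])

```text
clock: 4.93
position: [0.5189, 0.179, 0.0431]
ee_rot: [1.0, 0.013, 0.0, 0.0]
ft_force: [1.3, 0.0, 3.0]
grip_width: -0.003
grasp_force: 1.1
```

Run:
```python
from h import *
import pickle
c=snap("wrist"); pickle.dump(c,open("wa3.pkl","wb"))
a=pickle.load(open("wa2.pkl","rb"))
for k in(a,c):
    m=cv2.inRange(cv2.cvtColor(k["color"],cv2.COLOR_RGB2HSV),(15,100,120),(28,255,255))[60:260,205:305]
    print(np.where(m.sum(1)>255*40)[0]+60)
print(get_obs()["position"],get_obs()["ft_force"])
```

```text
[ 77  78  79  80  81  82  83  84  85  86  87  88 206 207 208 209 210 211
 212 213 214 215 216 217 234 235 236 237 238 239 240 241 242 243]
[105 106 107 108 109 110 111 112 113 114 115 116 117 239 240 241 242 243
 244 245 246 247 248 249 250 251 252 253 254 255 256 257 258 259]
[0.51889877 0.17898983 0.04305661] [ 0.92545213 -1.24266705  2.25288635]
```

The yellow jaws moved about 28 px towards me, about 11 mm, so the holder has sprung free. I lift, open partly, move over it and go down.

>>> apply_moves([
  {"x": 0, "y": 0, "z": -31, "ax": 0, "ay": 0, "az": 0, "gripper": 1},
  {"x": 0, "y": 0, "z": -31, "ax": 0, "ay": 0, "az": 0, "gripper": 0.2},
  {"x": 0, "y": 0, "z": -31, "ax": 0, "ay": 0, "az": 0, "gripper": 0.2},
  {"x": 28.5, "y": 0, "z": 0, "ax": 0, "ay": 0, "az": 0, "gripper": 0.2},
  {"x": 28.5, "y": 0, "z": 0, "ax": 0, "ay": 0, "az": 0, "gripper": 0.2},
])

```text
clock: 5.4
position: [0.5771, 0.1809, 0.1388]
ee_rot: [1.0, 0.014, 0.002, 0.0]
ft_force: [0.4, -0.6, -0.2]
grip_width: 0.566
grasp_force: 0.0
```

>>> apply_moves([
  {"x": 0, "y": 0, "z": 0, "ax": 0, "ay": 0, "az": 0, "gripper": 0.2},
  {"x": 0, "y": 0, "z": 0, "ax": 0, "ay": 0, "az": 0, "gripper": 0.2},
])

```text
clock: 5.57
position: [0.5762, 0.1802, 0.1353]
ee_rot: [1.0, 0.013, -0.001, -0.0]
ft_force: [-1.4, 0.0, -0.0]
grip_width: 0.797
grasp_force: 0.0
```

Run:
```python
from h import *
go([.576,.181,.065],1.5); o=get_obs(); print(o["position"],o["grip_width"])
c=snap("wrist"); t=snap("top")
i=cv2.resize(c["color"],(480,360)); j=cv2.resize(t["color"][150:250,150:230],(288,360),interpolation=cv2.INTER_CUBIC)
cv2.imwrite("pics/g.png",np.hstack([i,j])[:,:,::-1])
```

```text
yaw 1.48 rotvec tool [-0.01  0.07 -0.02] then shift mm [-0.2 -0.8 70.3] F [-1.4  0.  -0. ] t 5.5667
[0.57620965 0.18022175 0.13525812] 0.7972190524154652
```

View pics/g.png

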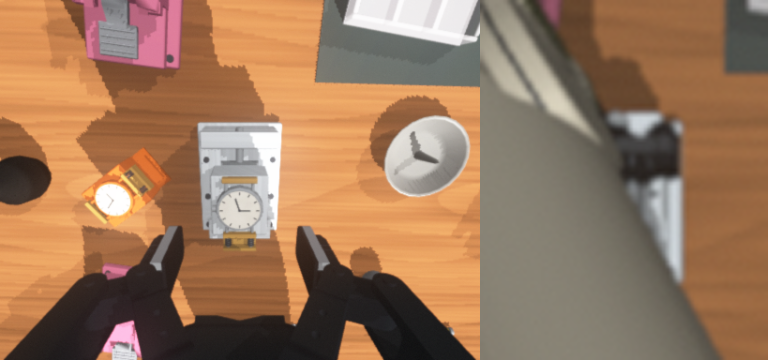

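The holder has sprung out by about 11 mm and is centred between the fingers. I descend and grip.

>>> apply_moves([
  {"x": 0, "y": 0, "z": 25, "ax": 0, "ay": 0, "az": 0, "gripper": 0.2},
  {"x": 0, "y": 0, "z": 25, "ax": 0, "ay": 0, "az": 0, "gripper": 0.2},
  {"x": 0, "y": 0, "z": 15, "ax": 0, "ay": 0, "az": 0, "gripper": 0.2},
  {"x": 0, "y": 0, "z": 5, "ax": 0, "ay": 0, "az": 0, "gripper": 0.2},
  {"x": 0, "y": 0, "z": 0, "ax": 0, "ay": 0, "az": 0, "gripper": 0.2},
])

```text
clock: 6.08
position: [0.5743, 0.1804, 0.0649]
ee_rot: [1.0, 0.014, -0.001, 0.0]
ft_force: [0.1, 0.4, 0.1]
grip_width: 0.802
grasp_force: 0.0
```

Run:
```python
from h import *
go([.576,.181,.065],1.5)
c=snap("wrist"); g=cv2.cvtColor(c["color"],cv2.COLOR_RGB2GRAY)
m=cv2.inRange(cv2.cvtColor(c["color"],cv2.COLOR_RGB2HSV),(15,100,100),(28,255,255))
for q in cv2.findContours(m,0,1)[0]:
    if cv2.contourArea(q)>150:
        x,y,w,h=cv2.boundingRect(q); print(x,y,w,h, onz(c,x+w/2,y+h/2,.09).round(4))
```

```text
yaw 1.57 rotvec tool [0.04 0.15 0.07] then shift mm [ 1.7 -0.6 -0.1] F [0.1 0.4 0.1] t 6.0833
229 317 54 24 [0.5496 0.1808 0.09  ]
25 256 39 34 [0.5797 0.2786 0.09  ]
379 249 104 10 [0.5947 0.104  0.09  ]
226 235 59 12 [0.599  0.1824 0.09  ]
19 211 42 13 [0.6077 0.2743 0.09  ]
23 204 106 87 [0.5935 0.2617 0.09  ]
318 164 75 13 [0.632  0.1434 0.09  ]
334 148 108 9 [0.6396 0.1317 0.09  ]
314 104 160 11 [0.6557 0.1325 0.09  ]
```

>>> apply_moves([
  {"x": 1.5, "y": -0.5, "z": 0, "ax": 0, "ay": 0, "az": 0, "gripper": 0.6},
  {"x": 0, "y": 0, "z": 0, "ax": 0, "ay": 0, "az": 0, "gripper": 0.6},
  {"x": 0, "y": 0, "z": 0, "ax": 0, "ay": 0, "az": 0, "gripper": 0.6},
  {"x": 0, "y": 0, "z": 0, "ax": 0, "ay": 0, "az": 0, "gripper": 0.6},
  {"x": 0, "y": 0, "z": 0, "ax": 0, "ay": 0, "az": 0, "gripper": 0.6},
], newtons=60)

```text
clock: 6.55
position: [0.5783, 0.1815, 0.0677]
ee_rot: [1.0, 0.013, 0.001, -0.0]
ft_force: [0.5, -0.2, 6.1]
grip_width: 0.513
grasp_force: 62.5
```

>>> apply_moves([
  {"x": 0, "y": 0, "z": 0, "ax": 0, "ay": 0, "az": 0, "gripper": 1},
  {"x": 0, "y": 0, "z": 0, "ax": 0, "ay": 0, "az": 0, "gripper": 1},
])

```text
clock: 6.72
position: [0.5783, 0.1815, 0.0677]
ee_rot: [1.0, 0.013, 0.001, -0.0]
ft_force: [0.8, 0.4, 5.7]
grip_width: 0.505
grasp_force: 62.5
```

>>> apply_moves([
  {"x": 0, "y": 0, "z": -3, "ax": 0, "ay": 0, "az": 0, "gripper": 1},
  {"x": 0, "y": 0, "z": 0, "ax": 0, "ay": 0, "az": 0, "gripper": 1},
  {"x": -5, "y": 0, "z": 0, "ax": 0, "ay": 0, "az": 0, "gripper": 1},
  {"x": -5, "y": 0, "z": 0, "ax": 0, "ay": 0, "az": 0, "gripper": 1},
])

```text
clock: 7.05
position: [0.5667, 0.1806, 0.0687]
ee_rot: [1.0, 0.013, -0.0, 0.0]
ft_force: [0.3, -0.4, -4.5]
grip_width: 0.502
grasp_force: 64.6
```

>>> apply_moves([
  {"x": -10, "y": 0, "z": 0.4, "ax": 0, "ay": 0, "az": 0, "gripper": 1},
  {"x": -10, "y": 0, "z": 0, "ax": 0, "ay": 0, "az": 0, "gripper": 1},
  {"x": -10, "y": 0, "z": 0, "ax": 0, "ay": 0, "az": 0, "gripper": 1},
])

```text
clock: 7.3
position: [0.5362, 0.1801, 0.0685]
ee_rot: [1.0, 0.014, -0.0, 0.0]
ft_force: [-0.6, -0.4, -3.2]
grip_width: 0.502
grasp_force: 64.6
```

>>> apply_moves([
  {"x": -10, "y": 0, "z": 0, "ax": 0, "ay": 0, "az": 0, "gripper": 1},
  {"x": -10, "y": 0, "z": 0, "ax": 0, "ay": 0, "az": 0, "gripper": 1},
  {"x": -12, "y": 0, "z": 0, "ax": 0, "ay": 0, "az": 0, "gripper": 1},
  {"x": -12, "y": 0, "z": 0, "ax": 0, "ay": 0, "az": 0, "gripper": 1},
  {"x": 0, "y": 0, "z": 0, "ax": 0, "ay": 0, "az": 0, "gripper": 1},
])

```text
clock: 7.72
position: [0.4905, 0.1789, 0.0682]
ee_rot: [1.0, 0.014, -0.001, 0.001]
ft_force: [-0.3, 0.7, -4.7]
grip_width: 0.502
grasp_force: 64.6
```

Run:
```python
from h import *
o=get_obs();print(o["position"],o["ft_force"],R.from_quat(o["ee_rot"]).as_matrix()[:,2])
go([.44,.0,.16],-15)
```

```text
[0.49047133 0.17889756 0.06819351] [-0.25718997  0.68346398 -4.71112128] [-0.00189833 -0.00106211 -0.99999763]
yaw 1.62 rotvec tool [ 0.07  0.1  16.62] then shift mm [ -2.4 185.9 -91.8] F [-0.3  0.7 -4.7] t 7.7167
```

The holder is drawn clear, carrying about 4 N of weight. I lift and move to the approach of stand_b.

>>> apply_moves([
  {"x": 0, "y": 0, "z": -30, "ax": 0, "ay": 0, "az": 0, "gripper": 1},
  {"x": 0, "y": 0, "z": -30, "ax": 0, "ay": 0, "az": 0, "gripper": 1},
  {"x": 0, "y": 0, "z": -30, "ax": 0, "ay": 0, "az": 5.5, "gripper": 1},
  {"x": 0, "y": 0, "z": 0, "ax": 0, "ay": 0, "az": 5.5, "gripper": 1},
  {"x": 0, "y": 0, "z": 0, "ax": 0, "ay": 0, "az": 5.6, "gripper": 1},
])

```text
clock: 8.13
position: [0.4944, 0.1792, 0.1607]
ee_rot: [0.991, -0.134, 0.002, -0.001]
ft_force: [0.3, -0.5, -5.6]
grip_width: 0.505
grasp_force: 64.8
```

>>> apply_moves([
  {"x": 9, "y": 32, "z": 0, "ax": 0, "ay": 0, "az": 0, "gripper": 1},
  {"x": 9, "y": 32, "z": 0, "ax": 0, "ay": 0, "az": 0, "gripper": 1},
  {"x": 9, "y": 32, "z": 0, "ax": 0, "ay": 0, "az": 0, "gripper": 1},
  {"x": 9, "y": 32, "z": 0, "ax": 0, "ay": 0, "az": 0, "gripper": 1},
  {"x": 9, "y": 32, "z": 0, "ax": 0, "ay": 0, "az": 0, "gripper": 1},
])

```text
clock: 8.55
position: [0.4948, 0.0111, 0.1586]
ee_rot: [0.991, -0.131, 0.0, 0.0]
ft_force: [0.1, -0.2, -4.9]
grip_width: 0.504
grasp_force: 64.6
```

>>> apply_moves([
  {"x": 9, "y": 32, "z": 0, "ax": 0, "ay": 0, "az": 0, "gripper": 1},
  {"x": 9, "y": 32, "z": 0, "ax": 0, "ay": 0, "az": 0, "gripper": 1},
  {"x": 9, "y": 32, "z": 5, "ax": 0, "ay": 0, "az": 0, "gripper": 1},
  {"x": 9, "y": 32, "z": 5, "ax": 0, "ay": 0, "az": 0, "gripper": 1},
  {"x": 0, "y": 0, "z": 10, "ax": 0, "ay": 0, "az": 0, "gripper": 1},
])

```text
clock: 8.97
position: [0.4963, -0.1283, 0.1389]
ee_rot: [0.991, -0.135, 0.001, 0.002]
ft_force: [0.3, -1.7, -4.9]
grip_width: 0.504
grasp_force: 64.6
```

Run:
```python
from h import *
o=get_obs();print(o["position"],o["ft_force"],R.from_quat(o["ee_rot"]).as_matrix()[:,2])
go([.495,-.1525,.13],-14.9)
```

```text
[ 0.49625366 -0.12827546  0.13894666] [ 0.27134499 -1.69852737 -4.94198674] [ 0.00116102 -0.0037507  -0.99999229]
yaw -15.56 rotvec tool [ 0.19 -0.12 -0.66] then shift mm [ 5.  23.7  8.9] F [ 0.3 -1.7 -4.9] t 8.9667
```

>>> apply_moves([
  {"x": 5, "y": 23.5, "z": 4, "ax": 0, "ay": 0, "az": -0.3, "gripper": 1},
  {"x": 0, "y": 0, "z": 0, "ax": 0, "ay": 0, "az": 0, "gripper": 1},
  {"x": 0, "y": 0, "z": 0, "ax": 0, "ay": 0, "az": 0, "gripper": 1},
])

```text
clock: 9.22
position: [0.4948, -0.1453, 0.134]
ee_rot: [0.992, -0.13, -0.0, 0.0]
ft_force: [0.2, -0.4, -4.5]
grip_width: 0.506
grasp_force: 64.6
```

Run:
```python
from h import *
import pickle
o=get_obs();print(o["position"],o["ft_force"],R.from_quat(o["ee_rot"]).as_matrix()[:,2])
go([.495,-.1525,.13],-14.9)
c=snap("wrist"); pickle.dump((c,o),open("wb2.pkl","wb"))
i=cv2.resize(c["color"],(800,600),interpolation=cv2.INTER_CUBIC); cv2.imwrite("pics/wb2.png",i[:,:,::-1])
```

```text
[ 0.49479836 -0.14527957  0.13400988] [ 0.22292796 -0.35683337 -4.46682611] [-9.94231291e-04  9.60318131e-05 -9.99999501e-01]
yaw -14.9 rotvec tool [0.01 0.06 0.  ] then shift mm [2.1 6.9 4. ] F [ 0.2 -0.4 -4.5] t 9.2167
```

View pics/wb2.png

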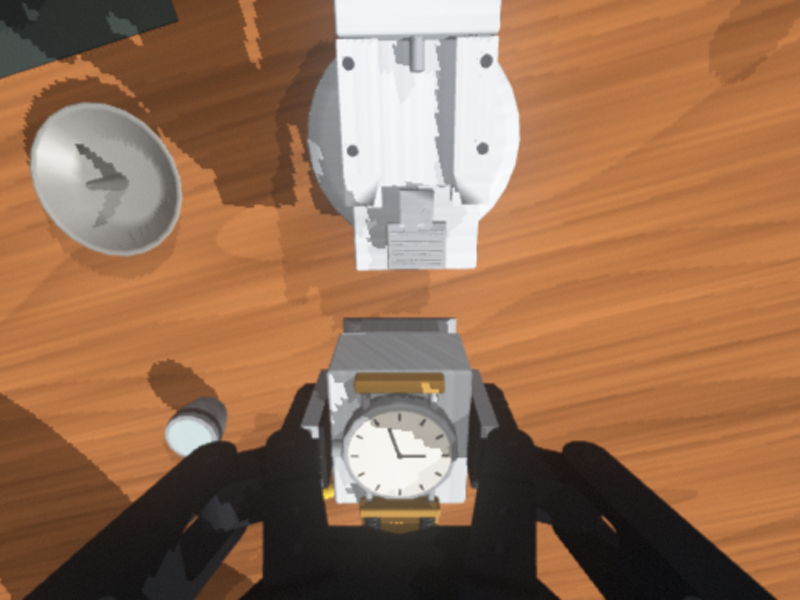

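The screws of stand_b are at (348,63), (486,61), (353,151) and (482,148), the pad at x 388-446, and the stop edge at row 36. The holder sits square in the fingers.

Run:
```python
from h import *
import pickle
np.set_printoptions(precision=2,suppress=True)
def tf(c,o,u,v,z): return R.from_quat(o["ee_rot"]).inv().apply(onz(c,u/1.5625,v/1.5625,z)-o["position"])*1e3
c,o=pickle.load(open("wb2.pkl","rb"))
T=lambda u,v,z:tf(c,o,u,v,z)
s=.0655
a=(T(348,63,s)+T(486,61,s))/2; b=(T(353,151,s)+T(482,148,s))/2
print("screws",a,b,T(348,63,s)-T(486,61,s),"yaw off deg",np.degrees(np.arctan2((a-b)[1],(a-b)[0])))
print("yaw from screws",np.degrees(np.arctan2(-(T(486,61,s)-T(348,63,s))[0],(T(486,61,s)-T(348,63,s))[1])))
print("pad",T(388,222,.052),T(446,222,.052),T(388,266,.052),T(446,266,.052))
print("rails outer",T(338,40,s),T(499,40,s))
print("mouth body",T(357,268,.052),T(476,267,.052))
print("stop edge",T(417,36,.068))
print("plate front",T(344,320,.134-.0257+.0025),T(457,320,.134-.0257+.0025), "watch",T(400,449,.134+.024))
go([.51,-.1568,.0825],-14.9)
```

```text
screws [118.76   5.97  68.39] [84.55  6.67 68.43] [ -0.76 -57.14  -0.01] yaw off deg -1.1764853175791434
yaw from screws -0.7637217431311815
pad [50.63 -6.88 81.96] [50.65 21.88 81.96] [28.13 -7.06 81.98] [28.16 22.7  81.99]
rails outer [126.72 -26.36  68.38] [126.75  39.33  68.39]
mouth body [ 27.06 -23.    81.98] [27.64 38.12 81.99]
stop edge [127.61   5.77  65.89]
plate front [ 21.88 -22.74  23.18] [21.92 21.17 23.19] watch [ -1.17  -1.01 -23.99]
yaw -14.8 rotvec tool [-0.02  0.02  0.1 ] then shift mm [17.5  8.5 51.9] F [ 1.1 -0.3 -5.5] t 9.2667
```

Run:
```python
from h import *
import pickle
np.set_printoptions(precision=2,suppress=True)
c=pickle.load(open("wa2.pkl","rb"))
Rt=R.from_euler("z",1.49,degrees=True)*R.from_euler("x",180,degrees=True)
T=lambda u,v,z:Rt.inv().apply(onz(c,u/1.5625,v/1.5625,z)-[.52187,.17885,.05493])*1e3
s=.0515
print((T(298,158,s)+T(497,157,s))/2,(T(307,269,s)+T(490,269,s))/2,"watch",T(398,234,.092),"stop",(T(281,68,.054)+T(517,68,.054))/2, T(298,158,s)-T(497,157,s))
```

```text
[82.68 -1.71  3.43] [48.21 -1.4   3.43] watch [ 67.03  -1.42 -37.07] stop [106.18  -1.26   0.93] [ -0.3 -59.6  -0. ]
```

>>> apply_moves([
  {"x": 0, "y": 9, "z": 0, "ax": 0, "ay": 0, "az": -0.8, "gripper": 1},
  {"x": 0, "y": 0, "z": 25, "ax": 0, "ay": 0, "az": 0, "gripper": 1},
  {"x": 0, "y": 0, "z": 22, "ax": 0, "ay": 0, "az": 0, "gripper": 1},
  {"x": 0, "y": 0, "z": 0, "ax": 0, "ay": 0, "az": 0, "gripper": 1},
  {"x": 0, "y": 0, "z": 0, "ax": 0, "ay": 0, "az": 0, "gripper": 1},
])

```text
clock: 9.68
position: [0.4926, -0.1518, 0.0873]
ee_rot: [0.993, -0.121, -0.001, -0.0]
ft_force: [0.0, 0.4, -4.0]
grip_width: 0.506
grasp_force: 64.3
```

Run:
```python
from h import *
import pickle
np.set_printoptions(precision=2,suppress=True)
c,o=pickle.load(open("wb2.pkl","rb"))
f=R.from_quat(o["ee_rot"]); 
P=lambda x,y:o["position"]+f.apply([x*1e-3,y*1e-3,0])
for x,y in((0,9.05),(28,8.5),(103,7.1)): print(P(x,y)*1e3)
d=P(103,7.1)-P(0,9.05); yaw=np.degrees(np.arctan2(d[1],d[0])); print("yaw",yaw)
q=P(0,9.05); q[2]=.0823; go(q,yaw); q=get_obs(); print(q["position"]*1e3)
```

```text
[ 492.47 -154.03  134.01]
[ 519.67 -160.69  133.98]
[ 592.51 -178.62  133.91]
yaw -13.8120514981673
yaw -13.89 rotvec tool [-0.03  0.11 -0.08] then shift mm [0.4 2.2 5. ] F [ 0.   0.4 -4. ] t 9.6833
[ 492.64 -151.83   87.32]
```

>>> apply_moves([
  {"x": 0, "y": 2, "z": 5, "ax": 0, "ay": 0, "az": 0, "gripper": 1},
  {"x": 0, "y": 0, "z": 0, "ax": 0, "ay": 0, "az": 0, "gripper": 1},
  {"x": 0, "y": 0, "z": 0, "ax": 0, "ay": 0, "az": 0, "gripper": 1},
])

```text
clock: 9.93
position: [0.4931, -0.1551, 0.0835]
ee_rot: [0.993, -0.122, 0.001, 0.0]
ft_force: [0.6, -0.3, -5.8]
grip_width: 0.497
grasp_force: 64.6
```

>>> apply_moves([
  {"x": 10, "y": 0, "z": 0, "ax": 0, "ay": 0, "az": 0, "gripper": 1},
  {"x": 10, "y": 0, "z": 0, "ax": 0, "ay": 0, "az": 0, "gripper": 1},
  {"x": 0, "y": 0, "z": 0, "ax": 0, "ay": 0, "az": 0, "gripper": 1},
  {"x": 0, "y": 0, "z": 0, "ax": 0, "ay": 0, "az": 0, "gripper": 1},
])

```text
clock: 10.27
position: [0.5128, -0.1599, 0.083]
ee_rot: [0.993, -0.122, 0.0, -0.0]
ft_force: [-0.8, 0.4, -5.1]
grip_width: 0.502
grasp_force: 64.5
```

Run:
```python
from h import *
go([.5197,-.1607,.0823],-13.85); o=get_obs(); print(o["position"])
import pickle
c=snap("wrist"); pickle.dump((c,o),open("wb3.pkl","wb"))
i=cv2.resize(c["color"],(800,600),interpolation=cv2.INTER_CUBIC); cv2.imwrite("pics/wb3.png",i[:,:,::-1])
```

```text
yaw -13.97 rotvec tool [-0.01 -0.04 -0.12] then shift mm [ 6.9 -0.9  0.7] F [-0.8  0.4 -5.1] t 10.2667
[ 0.51275615 -0.1598686   0.08296355]
```

View pics/wb3.png

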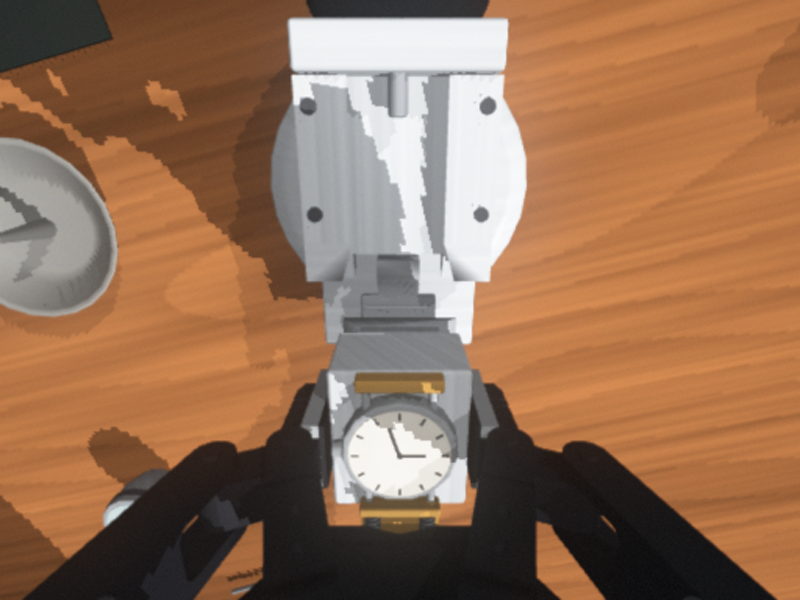

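Symmetric view: screw midpoints are at 398, the watch and plate middle at 400, so yaw is right. The holder needs about 0.6 mm to the left.

>>> apply_moves([
  {"x": 6, "y": -0.7, "z": 0.4, "ax": 0, "ay": 0, "az": 0, "gripper": 1},
  {"x": 6, "y": 0, "z": 0, "ax": 0, "ay": 0, "az": 0, "gripper": 1},
  {"x": 0, "y": 0, "z": 0, "ax": 0, "ay": 0, "az": 0, "gripper": 1},
  {"x": 0, "y": 0, "z": 0, "ax": 0, "ay": 0, "az": 0, "gripper": 1},
])

```text
clock: 10.65
position: [0.5241, -0.162, 0.0822]
ee_rot: [0.993, -0.122, 0.0, -0.0]
ft_force: [-0.4, -0.6, -5.1]
grip_width: 0.503
grasp_force: 64.6
```

>>> apply_moves([
  {"x": 3, "y": 0, "z": 0, "ax": 0, "ay": 0, "az": 0, "gripper": 1},
  {"x": 3, "y": 0, "z": 0, "ax": 0, "ay": 0, "az": 0, "gripper": 1},
  {"x": 0, "y": 0, "z": 0, "ax": 0, "ay": 0, "az": 0, "gripper": 1},
])

```text
clock: 10.9
position: [0.5302, -0.1637, 0.0824]
ee_rot: [0.993, -0.122, 0.0, 0.0]
ft_force: [-0.3, -0.2, -2.9]
grip_width: 0.507
grasp_force: 64.6
```

>>> apply_moves([
  {"x": 3, "y": 0, "z": 0, "ax": 0, "ay": 0, "az": 0, "gripper": 1},
  {"x": 3, "y": 0, "z": 0, "ax": 0, "ay": 0, "az": 0, "gripper": 1},
  {"x": 0, "y": 0, "z": 0, "ax": 0, "ay": 0, "az": 0, "gripper": 1},
])

```text
clock: 11.15
position: [0.5363, -0.1651, 0.0824]
ee_rot: [0.993, -0.122, 0.0, 0.0]
ft_force: [0.7, 0.2, -2.1]
grip_width: 0.503
grasp_force: 64.6
```

>>> apply_moves([
  {"x": 3, "y": 0, "z": 0, "ax": 0, "ay": 0, "az": 0, "gripper": 1},
  {"x": 3, "y": 0, "z": 0, "ax": 0, "ay": 0, "az": 0, "gripper": 1},
  {"x": 0, "y": 0, "z": 0, "ax": 0, "ay": 0, "az": 0, "gripper": 1},
])

```text
clock: 11.4
position: [0.5419, -0.1665, 0.0823]
ee_rot: [0.993, -0.122, 0.0, 0.0]
ft_force: [0.2, -0.3, -3.1]
grip_width: 0.502
grasp_force: 64.6
```

>>> apply_moves([
  {"x": 3, "y": 0, "z": 0, "ax": 0, "ay": 0, "az": 0, "gripper": 1},
  {"x": 3, "y": 0, "z": 0, "ax": 0, "ay": 0, "az": 0, "gripper": 1},
  {"x": 0, "y": 0, "z": 0, "ax": 0, "ay": 0, "az": 0, "gripper": 1},
])

```text
clock: 11.65
position: [0.5477, -0.168, 0.0823]
ee_rot: [0.993, -0.122, 0.0, 0.0]
ft_force: [-0.8, 1.1, -3.8]
grip_width: 0.503
grasp_force: 64.6
```

>>> apply_moves([
  {"x": 3, "y": 0, "z": 0, "ax": 0, "ay": 0, "az": 0, "gripper": 1},
  {"x": 3, "y": 0, "z": 0, "ax": 0, "ay": 0, "az": 0, "gripper": 1},
  {"x": 0, "y": 0, "z": 0, "ax": 0, "ay": 0, "az": 0, "gripper": 1},
])

```text
clock: 11.9
position: [0.5536, -0.1694, 0.0823]
ee_rot: [0.993, -0.122, 0.0, 0.0]
ft_force: [0.6, 0.5, -3.1]
grip_width: 0.504
grasp_force: 64.6
```

It is in the rails with no side load. I carry on.

>>> apply_moves([
  {"x": 4, "y": 0, "z": 0, "ax": 0, "ay": 0, "az": 0, "gripper": 1},
  {"x": 4, "y": 0, "z": 0, "ax": 0, "ay": 0, "az": 0, "gripper": 1},
  {"x": 0, "y": 0, "z": 0, "ax": 0, "ay": 0, "az": 0, "gripper": 1},
])

```text
clock: 12.15
position: [0.5615, -0.1714, 0.0823]
ee_rot: [0.993, -0.122, 0.0, 0.0]
ft_force: [0.2, 1.2, -3.1]
grip_width: 0.503
grasp_force: 64.6
```

>>> apply_moves([
  {"x": 4, "y": 0, "z": 0, "ax": 0, "ay": 0, "az": 0, "gripper": 1},
  {"x": 4, "y": 0, "z": 0, "ax": 0, "ay": 0, "az": 0, "gripper": 1},
  {"x": 0, "y": 0, "z": 0, "ax": 0, "ay": 0, "az": 0, "gripper": 1},
])

```text
clock: 12.4
position: [0.5692, -0.1733, 0.0823]
ee_rot: [0.993, -0.122, 0.0, 0.0]
ft_force: [1.5, 1.2, -3.9]
grip_width: 0.504
grasp_force: 64.6
```

>>> apply_moves([
  {"x": 3, "y": 0, "z": 0, "ax": 0, "ay": 0, "az": 0, "gripper": 1},
  {"x": 3, "y": 0, "z": 0, "ax": 0, "ay": 0, "az": 0, "gripper": 1},
  {"x": 0, "y": 0, "z": 0, "ax": 0, "ay": 0, "az": 0, "gripper": 1},
])

```text
clock: 12.65
position: [0.5749, -0.1747, 0.0823]
ee_rot: [0.993, -0.122, 0.0, 0.0]
ft_force: [0.1, -0.0, -4.3]
grip_width: 0.506
grasp_force: 64.6
```

>>> apply_moves([
  {"x": 2, "y": 0, "z": 0, "ax": 0, "ay": 0, "az": 0, "gripper": 1},
  {"x": 2, "y": 0, "z": 0, "ax": 0, "ay": 0, "az": 0, "gripper": 1},
  {"x": 0, "y": 0, "z": 0, "ax": 0, "ay": 0, "az": 0, "gripper": 1},
])

```text
clock: 12.9
position: [0.5785, -0.1756, 0.0822]
ee_rot: [0.993, -0.122, 0.0, 0.0]
ft_force: [0.0, -0.8, -3.0]
grip_width: 0.506
grasp_force: 64.6
```

>>> apply_moves([
  {"x": 2, "y": 0, "z": 0, "ax": 0, "ay": 0, "az": 0, "gripper": 1},
  {"x": 2, "y": 0, "z": 0, "ax": 0, "ay": 0, "az": 0, "gripper": 1},
  {"x": 0, "y": 0, "z": 0, "ax": 0, "ay": 0, "az": 0, "gripper": 1},
])

```text
clock: 13.15
position: [0.5824, -0.1766, 0.0823]
ee_rot: [0.993, -0.122, 0.0, 0.0]
ft_force: [0.1, 0.4, -3.7]
grip_width: 0.507
grasp_force: 64.6
```

>>> apply_moves([
  {"x": 2, "y": 0, "z": 0, "ax": 0, "ay": 0, "az": 0, "gripper": 1},
  {"x": 2, "y": 0, "z": 0, "ax": 0, "ay": 0, "az": 0, "gripper": 1},
  {"x": 0, "y": 0, "z": 0, "ax": 0, "ay": 0, "az": 0, "gripper": 1},
])

```text
clock: 13.4
position: [0.5857, -0.1774, 0.0819]
ee_rot: [0.993, -0.122, -0.001, -0.0]
ft_force: [-2.3, 0.2, -3.5]
grip_width: 0.506
grasp_force: 64.6
```

The ejector is met (-2.3 N). Small steps from here.

>>> apply_moves([
  {"x": 2, "y": 0, "z": 0, "ax": 0, "ay": 0, "az": 0, "gripper": 1},
  {"x": 2, "y": 0, "z": 0, "ax": 0, "ay": 0, "az": 0, "gripper": 1},
  {"x": 0, "y": 0, "z": 0, "ax": 0, "ay": 0, "az": 0, "gripper": 1},
])

```text
clock: 13.65
position: [0.5898, -0.1784, 0.082]
ee_rot: [0.993, -0.122, -0.0, -0.0]
ft_force: [-2.2, -0.3, -3.9]
grip_width: 0.504
grasp_force: 64.7
```

>>> apply_moves([
  {"x": 2, "y": 0, "z": 0, "ax": 0, "ay": 0, "az": 0, "gripper": 1},
  {"x": 1, "y": 0, "z": 0, "ax": 0, "ay": 0, "az": 0, "gripper": 1},
  {"x": 0, "y": 0, "z": 0, "ax": 0, "ay": 0, "az": 0, "gripper": 1},
])

```text
clock: 13.9
position: [0.5928, -0.1792, 0.0821]
ee_rot: [0.993, -0.122, -0.0, 0.0]
ft_force: [-2.4, 1.4, -4.1]
grip_width: 0.504
grasp_force: 64.7
```

>>> apply_moves([
  {"x": 1, "y": 0, "z": 0, "ax": 0, "ay": 0, "az": 0, "gripper": 1},
  {"x": 0, "y": 0, "z": 0, "ax": 0, "ay": 0, "az": 0, "gripper": 1},
  {"x": 0, "y": 0, "z": 0, "ax": 0, "ay": 0, "az": 0, "gripper": 1},
])

```text
clock: 14.15
position: [0.5937, -0.1794, 0.0821]
ee_rot: [0.993, -0.122, 0.0, 0.0]
ft_force: [-3.9, 0.4, -4.7]
grip_width: 0.506
grasp_force: 64.7
```

>>> apply_moves([
  {"x": 1, "y": 0, "z": 0, "ax": 0, "ay": 0, "az": 0, "gripper": 1},
  {"x": 0, "y": 0, "z": 0, "ax": 0, "ay": 0, "az": 0, "gripper": 1},
  {"x": 0, "y": 0, "z": 0, "ax": 0, "ay": 0, "az": 0, "gripper": 1},
])

```text
clock: 14.4
position: [0.5946, -0.1797, 0.0821]
ee_rot: [0.993, -0.122, -0.0, 0.0]
ft_force: [-3.6, 0.5, -5.3]
grip_width: 0.5
grasp_force: 64.7
```

>>> apply_moves([
  {"x": 1, "y": 0, "z": 0, "ax": 0, "ay": 0, "az": 0, "gripper": 1},
  {"x": 0, "y": 0, "z": 0, "ax": 0, "ay": 0, "az": 0, "gripper": 1},
  {"x": 0, "y": 0, "z": 0, "ax": 0, "ay": 0, "az": 0, "gripper": 1},
])

```text
clock: 14.65
position: [0.5954, -0.1798, 0.0821]
ee_rot: [0.993, -0.122, -0.0, 0.0]
ft_force: [-4.1, 1.0, -5.1]
grip_width: 0.503
grasp_force: 64.7
```

>>> apply_moves([
  {"x": 1, "y": 0, "z": 0, "ax": 0, "ay": 0, "az": 0, "gripper": 1},
  {"x": 0, "y": 0, "z": 0, "ax": 0, "ay": 0, "az": 0, "gripper": 1},
  {"x": 0, "y": 0, "z": 0, "ax": 0, "ay": 0, "az": 0, "gripper": 1},
])

```text
clock: 14.9
position: [0.5955, -0.1799, 0.0819]
ee_rot: [0.993, -0.122, -0.001, -0.0]
ft_force: [-9.3, 1.7, -2.4]
grip_width: 0.498
grasp_force: 65.1
```

>>> apply_moves([
  {"x": 1, "y": 0, "z": 0, "ax": 0, "ay": 0, "az": 0, "gripper": 1},
  {"x": 0, "y": 0, "z": 0, "ax": 0, "ay": 0, "az": 0, "gripper": 1},
  {"x": 0, "y": 0, "z": 0, "ax": 0, "ay": 0, "az": 0, "gripper": 1},
])

```text
clock: 15.15
position: [0.5956, -0.1798, 0.0819]
ee_rot: [0.993, -0.122, -0.002, -0.0]
ft_force: [-15.0, 3.6, 2.6]
grip_width: 0.505
grasp_force: 65.6
```

The stop is felt at x=0.5955 (force rising to 15 N). I back off and tug gently to check the catch.

>>> apply_moves([
  {"x": -3, "y": 0, "z": 0, "ax": 0, "ay": 0, "az": 0, "gripper": 1},
  {"x": 0, "y": 0, "z": 0, "ax": 0, "ay": 0, "az": 0, "gripper": 1},
  {"x": 0, "y": 0, "z": 0, "ax": 0, "ay": 0, "az": 0, "gripper": 1},
])

```text
clock: 15.4
position: [0.5947, -0.1797, 0.0822]
ee_rot: [0.993, -0.122, 0.0, 0.0]
ft_force: [-3.2, 1.2, -4.8]
grip_width: 0.502
grasp_force: 64.7
```

>>> apply_moves([
  {"x": -2, "y": 0, "z": 0, "ax": 0, "ay": 0, "az": 0, "gripper": 1},
  {"x": 0, "y": 0, "z": 0, "ax": 0, "ay": 0, "az": 0, "gripper": 1},
  {"x": 0, "y": 0, "z": 0, "ax": 0, "ay": 0, "az": 0, "gripper": 1},
])

```text
clock: 15.65
position: [0.5935, -0.1793, 0.0826]
ee_rot: [0.993, -0.122, 0.001, 0.0]
ft_force: [0.8, -0.2, -5.5]
grip_width: 0.504
grasp_force: 64.5
```

The tug is held by the catch after 1.8 mm of travel, so it is latched. I release.

>>> apply_moves([
  {"x": 0.5, "y": 0, "z": 0.5, "ax": 0, "ay": 0, "az": 0, "gripper": 1},
  {"x": 0, "y": 0, "z": 0, "ax": 0, "ay": 0, "az": 0, "gripper": 0.2},
  {"x": 0, "y": 0, "z": 0, "ax": 0, "ay": 0, "az": 0, "gripper": 0.2},
  {"x": 0, "y": 0, "z": 0, "ax": 0, "ay": 0, "az": 0, "gripper": 0.2},
  {"x": 0, "y": 0, "z": 0, "ax": 0, "ay": 0, "az": 0, "gripper": 0.2},
])

```text
clock: 16.07
position: [0.5938, -0.1794, 0.0823]
ee_rot: [0.993, -0.122, 0.001, 0.0]
ft_force: [0.8, 0.3, 1.0]
grip_width: 0.8
grasp_force: 0.0
```

>>> apply_moves([
  {"x": 0, "y": 0, "z": -10, "ax": 0, "ay": 0, "az": 0, "gripper": 0.2},
  {"x": 0, "y": 0, "z": -20, "ax": 0, "ay": 0, "az": 0, "gripper": 0.2},
  {"x": 0, "y": 0, "z": -30, "ax": 0, "ay": 0, "az": 0, "gripper": 0.2},
  {"x": 0, "y": 0, "z": -30, "ax": 0, "ay": 0, "az": 0, "gripper": 0.2},
  {"x": -30, "y": 0, "z": -20, "ax": 0, "ay": 0, "az": 0, "gripper": 0.2},
])

```text
clock: 16.48
position: [0.5675, -0.1725, 0.1953]
ee_rot: [0.993, -0.121, 0.003, -0.0]
ft_force: [0.0, -0.4, 1.7]
grip_width: 0.801
grasp_force: 0.0
```

>>> apply_moves([
  {"x": -40, "y": 0, "z": 0, "ax": 0, "ay": 0, "az": 0, "gripper": 0.2},
  {"x": -30, "y": 0, "z": 0, "ax": 0, "ay": 0, "az": 0, "gripper": 0.2},
  {"x": 0, "y": 0, "z": 0, "ax": 0, "ay": 0, "az": 0, "gripper": 0.2},
  {"x": 0, "y": 0, "z": 0, "ax": 0, "ay": 0, "az": 0, "gripper": 0.2},
])

```text
clock: 16.82
position: [0.4955, -0.1552, 0.1931]
ee_rot: [0.993, -0.122, 0.001, 0.001]
ft_force: [-0.2, 0.1, 0.1]
grip_width: 0.799
grasp_force: 0.0
```

Run:
```python
from h import *
c=snap("wrist")
i=cv2.resize(c["color"],(800,600),interpolation=cv2.INTER_CUBIC); cv2.imwrite("pics/end.png",i[:,:,::-1])
```

```text
(no output)
```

View pics/end.png

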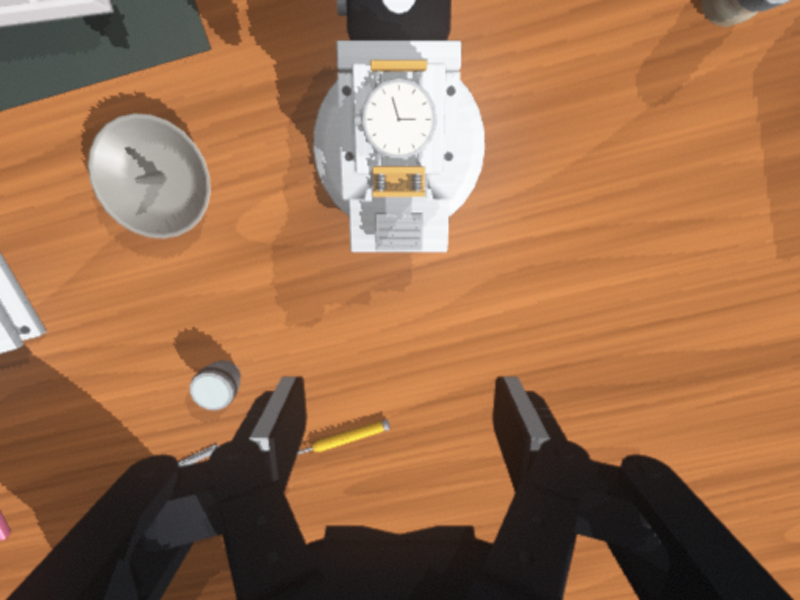

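The holder rests latched at home against the stop region (watch at (398,118), pad free at (399,232)), and the gripper is well clear. I hand in.

```bash
python3 -c "
from workcell import *
print(hand_in())"
```

```text
the job is handed in; nothing more can be done
None
```

The holder with the watch is latched in the round-foot timing stand: it met the stop at about 15 N, a gentle tug back was held by the catch, and I released it and handed in at about 17 s on the robot's clock, without seeing a verdict.

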